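# Fit the pivot pin of a circuit-board stand

### The job

Take the pivot pin (the one with the tall knob) out of the white rack and fit it in the board stand: put it into the ear of the board carrier, then, pressing only gently, draw the carrier along with the pin until you feel it find the hidden hole in the lug beneath, and push it fully home, upright with its collar flush on the ear. Do not force it, and leave the other things on the bench, the short plug in the rack included, where they are.

Things in the scene. Friction and masses are not known exactly. Their poses are not given: they have to be found in the camera images.
- stand: Board stand, fixed: grey base plate 120 mm (its x) by 340 mm (its y, -100 to +240), 12 mm thick; origin on its underside, z up. A carrier with ear and circuit board slides on it along y (ear hole from y = -34 to +30 mm, x = 0), with about 2.5 N friction, and stays where left. Under the ear is a clamped steel lug (36 by 128 mm, top 45 mm above the bench) with a hole in its middle, at x = 0.
- lug_range (a point): Middle of the range in which the hidden lug's hole may be, at the height of the lug's top; axes as the stand's. The true place is not measured: anywhere up to 18 mm either way along y from here. The hole is 11 mm wide, goes straight down 33 mm to the base plate. At the start the ear hole always lies on the -y side of the lug's hole, so the carrier must be drawn 8 to 54 mm towards +y.
- ear_hole (a point): Centre of the mouth of the round hole in the carrier's ear, on the ear's top face, 59 mm above the bench; moves with the carrier. Hole 11 mm wide, right through the 12 mm ear; the lug's top is 2 mm below the ear. The ear is 44 mm wide (x) and reaches from 56 mm on the -y side to 28 mm on the +y side; nothing within 65 mm is higher than the ear save the circuit board, on the +y side. Axes as the stand's.
- board (a point): Centre of the blue circuit board's top face (71 mm above the bench), 118 mm from the ear hole towards +y; the board is 108 mm (x) by 172 mm (y). A black block 55 by 55 mm stands on it, 36 mm high, its centre 12 mm farther along y; small parts up to 9 mm high.
- pin_grip (a point): Centre of the knob of the steel pivot pin (50 to 100 g), standing loose in the rack, z up. Knob round, 16 mm wide, 34 mm tall (17 mm above and below here). Below it a collar 24 mm wide, 4 mm thick, its underside 21 mm below here; then the shank, 10 mm wide, 42 mm long, the last 4 mm tapering to 8 mm; tip 63 mm below here. In the rack this point is 71 mm above the bench, fully home 80 mm.
- pin: The same pivot pin; origin on its axis at the underside of the collar, z up along the pin.
- rack: White plastic rack, fixed: 50 mm (x) by 160 mm (y), 50 mm high, origin under its centre. Two holes 12.5 mm in diameter at y = -50 and +50 mm: one holds the pivot pin, the other the plug, either way round; both hang by collar or cap on the top face and lift straight out.
- plug: Short steel plug with a wide flat cap (36 mm in diameter, 10 mm high), in the other hole of the rack; leave it. Origin at the underside of the cap.
- jar: Closed glass jar, 64 mm in diameter, 85 mm high, near the rack; origin under its centre.
- cup: Small open steel cup, 60 mm in diameter, 35 mm high, beside the stand; origin under its centre.
- spool: Spool, 54 mm in diameter, 42 mm high, beyond the rack; origin under its centre.
- brush: Brush, 180 mm long, lying on the bench towards the robot.
- driver: Screwdriver, 160 mm long, lying beside the stand.
- tray: Black open tray 110 by 150 mm, 30 mm high, with a blue spare board in it, left of the stand.
Not all that is in view belongs to the job. Leave any black or brown look-alike of the pin alone.

How it is judged (in metres and radians):
On the way:
1. the pin has entered the ear's hole and is not yet home (horizontal distance between pin_grip and ear_hole below 0.006 m and z of pin_grip in the frame of ear_hole between 0.035 and 0.06 m), for 0.1 s.
At the end, for the whole second after the job is handed in: The pivot pin stands at rest through ear and lug: knob centre within 4 mm sideways of the ear hole's axis and less than 23.5 mm above the ear's top (collar within 2.5 mm of the ear), tilted less than 0.08 rad; the plug is still in its place (within 20 mm) (horizontal distance between pin_grip and ear_hole below 0.004 m and z of pin_grip in the frame of ear_hole below 0.0235 m and angle between pin_grip's own z axis and vertical below 0.08 rad and linear speed of pin below 0.02 m/s and distance of plug from where it was at the start of the episode below 0.02 m); the robot touches nothing.
It fails at once if the pin is forced against the stand, ear or lug (over 40 N) (contact force between pin and stand above 40 N).
It fails at once if the arm or fingers press on the stand (over 40 N) (contact force between any of the arm, the fingers and stand above 40 N).
It fails at once if a bystander is moved more than 30 mm (distance of any of plug, jar, cup, spool, brush, driver, tray from where it was at the start of the episode above 0.03 m).
It also fails if it takes over 70 s, if anything falls off the work surface, if the arm or the gripper's body presses on something with over 40 N, if the wrist force passes 120 N, or if a joint passes its speed limit or range.

### The arm

A 6-joint arm with a two-finger parallel gripper is mounted at the origin on the work surface. World frame = base frame: x ahead of the robot, y to its left, z up, the work surface at z = 0. Lengths are in m, angles in degrees, forces in N, time in s.
With the tool pointing down it reaches from about 0.4 to 0.825 m from the base axis. Payload 7 kg.
Tool frame: the origin (TCP) lies between the finger pads; the fingertips stand 22 mm ahead of it and the grasp point (between the pads) lies 3 mm ahead of it; z points along the fingers, y is the line along which they close (so a half turn about z gives the same grasp; the last joint's range is limited). The gripper opens to 88 mm and grips with 3 to 60 N. Pads are 19 mm wide; open, the fingers measure 130 mm over their backs; the gripper's body (78 mm by 193 mm) begins 47 mm behind the grasp point.
Start: joints at [-53.795, 20.546, 0.682, 0, -70.136, -16.507], TCP at [0.227, -0.635, 0.249] pointing down, gripper open.
Joint ranges: [-176.03, 176.03], [-82.01, 121.73], [-58.28, 71.71], [-173.87, 95.51], [-174.79, -0.11], [-173.66, 173.66]. Speed limits (degrees/s): [136.94, 136.94, 172.46, 180, 180, 180].

### API

Orientations are given as [roll, pitch, yaw] about the fixed x, y, z axes, in that order (R = Rz(yaw) Ry(pitch) Rx(roll)).
In Python, from plant import ctrl gives the robot as it stands.
- The arm moves only by the tool apply_moves, never from a script. Its argument "targets" is a list of rows, each an object with "travel": the shift along the tool's x, y, z in mm, a list of three; "roll": the turn about the tool's z in degrees; "jaw": the finger opening in mm, from 0 to 87.6. In form: [{"travel": [tx, ty, tz], "roll": roll, "jaw": jaw}, ...]. A call has 1 to 10 rows; each row shifts and turns the commanded pose from where the row before left it, along the tool's axes as they then stand; what a row does not reach is not made up. A row lasts 1/10 s, in which the tool goes at most 50 mm and 8.59 degrees, less where a joint would pass 70% of its speed; a pose out of reach is approached as far as the arm can. A call with a gripper value outside its range is refused whole. The fingers move at their own pace and stop on an object; the grip force is fixed at half the most. Time passes only in rows, so rows that do not move let the fingers close. It gives the time, the measured TCP pose, the force, the opening and the grip force at its end, in the units of the state.
- ctrl.get_obs(): the state, without advancing time (a new reading comes with each control period).
- ctrl.snapshot(name): name is "scene" or "top" or "wrist"; returns the picture (420x560x3 uint8, red, green, blue); there is no depth.
- ctrl.calibration(name): a dict with "K" (3x3 intrinsics, pixels), "extrinsics" (4x4, takes a point from camera to world coordinates); the wrist camera has in their place "hand_eye" (4x4, takes a point from camera to tool coordinates, whose origin is the TCP and whose axes are the flange's). Camera axes: x right, y down, z forward; pixel columns grow to the right and rows downward; lengths in m; the calibration is good to about 2 mm. A picture is of the moment at which its call begins: read the wrist's pose just before it. calibration takes no time and is no camera call.
- ctrl.close_job(): hands the job in; it is judged then, once.
The state is a dict: "clock": time; "joint_pos": joint angles; "qvel": joint speeds; "tau": joint torques, N m; "tool_pos": TCP position; "orientation": TCP orientation; "force": force on the tool from outside, world axes, zero at the start; "moment": the same for the moment, N m; "opening": finger opening in m; "gripper_force": force on a finger pad.
Only numpy, scipy, OpenCV 4.12 (cv2) and the standard library are available. Lean on these libraries where they do the work, as an engineer would, in place of code of your own. Each camera call takes 0.05 s, during which the arm holds its last target. There are 200 camera calls.

## Working session

There is one attempt and no reset: what is moved stays moved. The work goes in short steps, Python scripts to look and compute and a tool call to move; the robot and the scene stay as the last step left them, time stands still between calls to the robot, and variables do not carry over. Pictures are saved under pics/ and viewed, at most 10 in all, crops included, and the job is handed in when it is done.

Besides the shell and the picture viewer there is one more tool, called after "Emit:" as name([rows], argument=value, ...), one row to a line, values as JSON. apply_moves: Moves the arm, as the interface text tells. Its arguments: {"type":"object","properties":{"targets":{"type":"array","items":{"type":"object","properties":{"travel":{"type":"array","items":{"type":"number"}},"roll":{"type":"number"},"jaw":{"type":"number"}}}}},"required":["targets"]}

```bash
mkdir -p pics; ls; python3 - <<'E'
from plant import ctrl
import cv2,numpy as np
for n in("scene","top"):
    im=ctrl.snapshot(n);cv2.imwrite(f"pics/{n}0.png",im[:,:,::-1])
    c=ctrl.calibration(n);print(n,np.round(c["K"],1).tolist(),np.round(c["extrinsics"],3).tolist())
print(ctrl.calibration("wrist"));print(ctrl.get_obs())
E
```

```text
pics
scene [[515.1, 0.0, 282.5], [0.0, 515.1, 207.2], [0.0, 0.0, 1.0]] [[-0.326, 0.526, -0.786, 1.478], [0.945, 0.168, -0.279, 0.395], [-0.015, -0.834, -0.552, 0.743], [0.0, 0.0, 0.0, 1.0]]
top [[414.6, 0.0, 276.2], [0.0, 414.6, 203.8], [0.0, 0.0, 1.0]] [[-0.015, -0.99, 0.143, 0.368], [-1.0, 0.013, -0.015, 0.059], [0.013, -0.143, -0.99, 1.179], [0.0, 0.0, 0.0, 1.0]]
{'K': array([[312.92519716,   0.        , 277.40840604],
       [  0.        , 312.92519716, 207.66705081],
       [  0.        ,   0.        ,   1.        ]]), 'hand_eye': array([[-3.25861775e-05, -9.64166331e-01, -2.65298483e-01,
         7.03239665e-02],
       [ 9.99999994e-01, -5.91812865e-05,  9.22524182e-05,
         4.08994615e-04],
       [-1.04647381e-04, -2.65298478e-01,  9.64166327e-01,
        -1.35716861e-01],
       [ 0.00000000e+00,  0.00000000e+00,  0.00000000e+00,
         1.00000000e+00]])}
{'clock': 0.1, 'joint_pos': array([-5.37962116e+01,  2.05852933e+01,  6.38662458e-01, -1.86967654e-02,
       -7.01373310e+01, -1.65058235e+01]), 'qvel': array([-0.03909885, -0.10458392,  0.11758872,  0.21479094, -0.01785646,
       -0.0110796 ]), 'tau': array([-2.85123708e-03, -5.84160697e+01,  2.93749827e+01,  7.01538920e+00,
        1.02008818e-02, -7.15970668e-05]), 'tool_pos': array([ 0.2273408 , -0.63511575,  0.24773361]), 'orientation': array([ 1.79914504e+02, -7.00398112e-03, -1.60308395e+02]), 'force': array([ 0.51448758, -0.73414174, -0.27317264]), 'moment': array([ 0.03185006, -0.00116434,  0.01030763]), 'gripper_force': 0.0, 'opening': 0.0877974244790089}
```

View pics/top0.png

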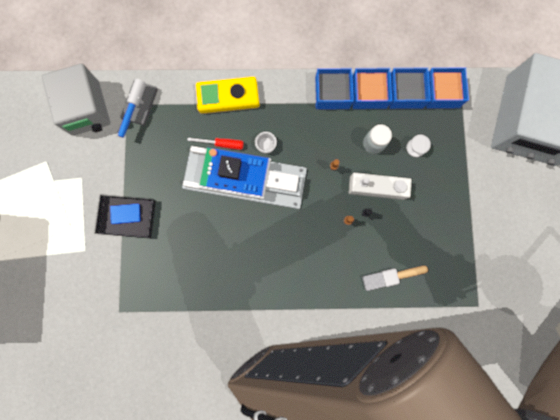

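View pics/scene0.png

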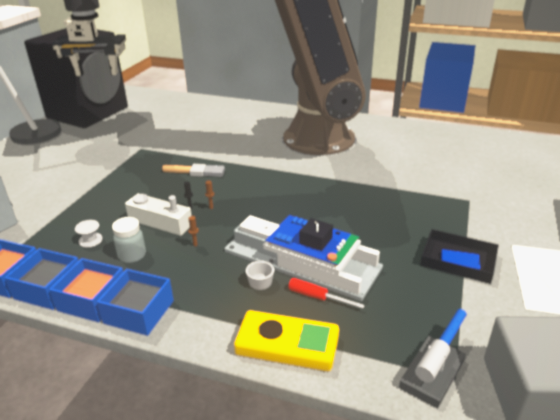

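The top view shows the white rack at (380,186), with a grey knob at (368,183) and the flat plug at (401,186). Pin candidates are brown (335,165), brown (349,220), black (368,212) and the steel knob in the rack (368,183). Only the last is steel and in the rack, so it fits. The ear is at about (284,180), and the board is to its left, which is +y. I'll confirm this in an enlarged crop.

```bash
cat > h.py <<'E'
import numpy as np,cv2
from plant import ctrl
from scipy.spatial.transform import Rotation as R
def pose():
    o=ctrl.get_obs();T=np.eye(4);T[:3,:3]=R.from_euler('xyz',o['orientation'],degrees=True).as_matrix();T[:3,3]=o['tool_pos'];return T
def cam(n):
    c=ctrl.calibration(n);return c['K'],(c['extrinsics'] if n!='wrist' else pose()@c['hand_eye'])
def back(K,E,uv,z):
    d=E[:3,:3]@np.linalg.solve(K,[uv[0],uv[1],1.]);return E[:3,3]+d*(z-E[2,3])/d[2]
def proj(K,E,p):
    q=np.linalg.inv(E)@np.append(p,1);q=K@q[:3];return q[:2]/q[2]
E
python3 - <<'E'
from h import *
K,E=cam('top')
for n,uv,z in [('knob',(366,182),.088),('plug',(401,186),.06),('rackL',(351,185),.05),('rackR',(411,187),.05),('ear',(287,180),.059),('jar',(377,138),.08)]: print(n,back(K,E,uv,z).round(3))
im=cv2.imread('pics/top0.png')[120:240,170:430]
cv2.imwrite('pics/c1.png',cv2.resize(im,None,fx=3,fy=3,interpolation=2))
E
```

```text
knob [ 0.582 -0.199  0.088]
plug [ 0.575 -0.302  0.06 ]
rackL [ 0.581 -0.166  0.05 ]
rackR [ 0.573 -0.333  0.05 ]
ear [0.595 0.012 0.059]
jar [ 0.706 -0.237  0.08 ]
```

View pics/c1.png

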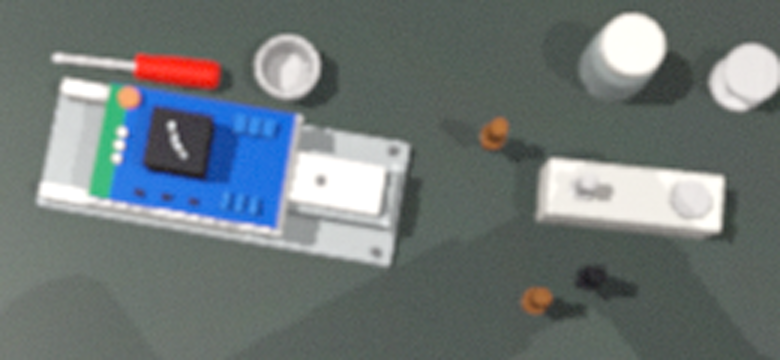

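The crop shows the steel knob and collar at crop (583-598,187), which is the pin. The flat plug cap is at crop (691,199) and the ear hole at crop (320,181). Next I move above the rack, with the fingers closing along the stand's x.

Emit:
apply_moves([
  {"travel": [-40,24,0],"roll": 0,"jaw": 36},
  {"travel": [-40,24,0],"roll": 0,"jaw": 36},
  {"travel": [-40,24,0],"roll": 0,"jaw": 36},
  {"travel": [-40,24,0],"roll": 0,"jaw": 36},
  {"travel": [-40,24,0],"roll": 0,"jaw": 36},
  {"travel": [-40,24,0],"roll": 0,"jaw": 36},
  {"travel": [-40,24,0],"roll": 0,"jaw": 36},
  {"travel": [-40,24,0],"roll": 0,"jaw": 36},
  {"travel": [-40,24,0],"roll": 0,"jaw": 36},
  {"travel": [-40,24,0],"roll": 0,"jaw": 36},
])

```text
clock: 1.1
tool_pos: [0.5239, -0.2729, 0.2484]
orientation: [180.0, -0.0, -160.3]
force: [1.4, -0.9, 0.0]
opening: 0.0359
gripper_force: 0.0
```

Emit:
apply_moves([
  {"travel": [-40,24,0],"roll": 0,"jaw": 36},
  {"travel": [-35,24,0],"roll": 0,"jaw": 36},
  {"travel": [0,0,5],"roll": -8,"jaw": 36},
  {"travel": [0,0,5],"roll": -8,"jaw": 36},
  {"travel": [0,0,5],"roll": -8,"jaw": 36},
  {"travel": [0,0,5],"roll": -8,"jaw": 36},
  {"travel": [0,0,5],"roll": -8,"jaw": 36},
  {"travel": [0,0,5],"roll": -8,"jaw": 36},
  {"travel": [0,0,0],"roll": -8,"jaw": 36},
  {"travel": [0,0,0],"roll": -5,"jaw": 36},
])

```text
clock: 2.1
tool_pos: [0.5773, -0.2042, 0.2179]
orientation: [179.9, 0.0, -99.0]
force: [0.6, -0.0, 0.6]
opening: 0.0357
gripper_force: 0.0
```

```bash
python3 - <<'E'
from h import *
K,E=cam('wrist');im=ctrl.snapshot('wrist')[:,:,::-1];cv2.imwrite('pics/w1.png',im);np.savez('w1.npz',K=K,E=E,T=pose())
o=ctrl.get_obs();print(o['clock'],o['tool_pos'],o['orientation'],o['joint_pos'])
for p in [(.582,-.199,.088),(.582,-.199,.05),(.575,-.3,.06),(.595,.03,.059)]:print(p,proj(K,E,p).round(1))
E
```

```text
2.15 [ 0.57736782 -0.20413151  0.21797711] [ 1.79939797e+02  1.84577427e-03 -9.87833442e+01] [-1.22520599e+00  1.59471124e+01 -1.00485514e+01 -1.08401182e-02
 -6.40637733e+01 -7.55339105e+00]
(0.582, -0.199, 0.088) [273.6 211.2]
(0.582, -0.199, 0.05) [274.  200.7]
(0.575, -0.3, 0.06) [263.5  92.8]
(0.595, 0.03, 0.059) [294.2 392.4]
```

View pics/w1.png

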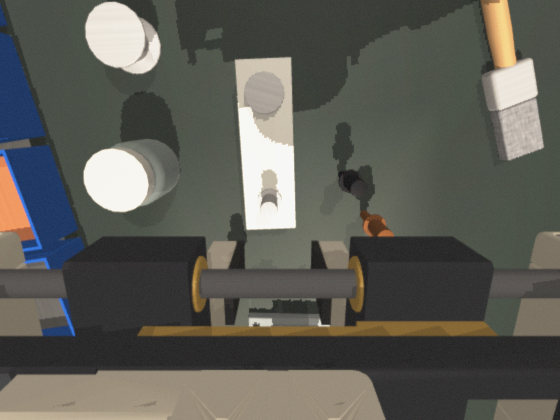

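The wrist view shows the knob at about (269,205) on its collar near (270,197), the plug cap at (264,92) and the jar at left. I'll enlarge it to get the centre.

```bash
python3 - <<'E'
import cv2
im=cv2.imread('pics/w1.png')[175:240,230:310]
cv2.imwrite('pics/c2.png',cv2.resize(im,None,fx=8,fy=8,interpolation=2))
E
```

```text
(no output)
```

View pics/c2.png

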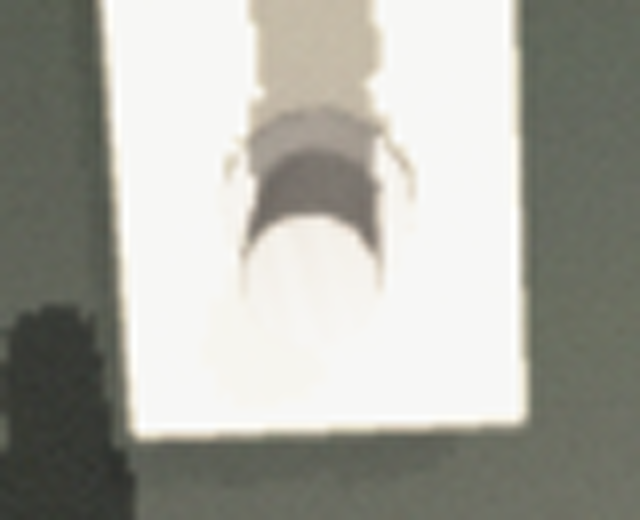

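The crop shows the knob-top disc centred near crop (312,280), the collar near (320,200) and the rack end edge from (133,438) to (527,425).

```bash
python3 - <<'E'
from h import *
d=np.load('w1.npz');K,E,T=d['K'],d['E'],d['T']
f=lambda x,y:((x+.5)/8-.5+230,(y+.5)/8-.5+175)
k=back(K,E,f(312,280),.088);c=back(K,E,f(320,200),.054);a=back(K,E,f(133,438),.05);b=back(K,E,f(527,425),.05)
print('knob',k,'collar',c,'rack w',np.linalg.norm(a-b))
ax=(a-b)/np.linalg.norm(a-b);print('hole from rack end',(a+b)/2+.030*np.array([ax[1],-ax[0],0]),ax)
for p in(k,c): print('tool delta mm',(T[:3,:3].T@(np.r_[p[:2],.080]-T[:3,3])*1000).round(1))
E
```

```text
knob [ 0.58616148 -0.20117498  0.088     ] collar [ 0.58594889 -0.20181138  0.054     ] rack w 0.05051959641472144
hole from rack end [ 0.58625764 -0.20028537  0.05      ] [ 0.99248386 -0.1223756   0.        ]
tool delta mm [ -4.3  -8.4 138. ]
tool delta mm [ -3.6  -8.3 138. ]
```

Emit:
apply_moves([
  {"travel": [-4,-8.4,0],"roll": 0,"jaw": 36},
  {"travel": [0,0,35],"roll": 0,"jaw": 36},
  {"travel": [0,0,35],"roll": 0,"jaw": 36},
  {"travel": [0,0,30],"roll": 0,"jaw": 36},
  {"travel": [0,0,20],"roll": 0,"jaw": 36},
  {"travel": [0,0,10],"roll": 0,"jaw": 36},
  {"travel": [0,0,8],"roll": 0,"jaw": 36},
  {"travel": [0,0,0],"roll": 0,"jaw": 36},
  {"travel": [0,0,0],"roll": 0,"jaw": 36},
])

```text
clock: 3.05
tool_pos: [0.5873, -0.2017, 0.0814]
orientation: [-179.9, -0.0, -99.3]
force: [-0.2, -0.8, -0.5]
opening: 0.0358
gripper_force: 0.0
```

Emit:
apply_moves([
  {"travel": [0,0,0],"roll": 0,"jaw": 8},
  {"travel": [0,0,0],"roll": 0,"jaw": 8},
  {"travel": [0,0,0],"roll": 0,"jaw": 8},
  {"travel": [0,0,0],"roll": 0,"jaw": 8},
  {"travel": [0,0,0],"roll": 0,"jaw": 8},
  {"travel": [0,0,0],"roll": 0,"jaw": 8},
])

```text
clock: 3.65
tool_pos: [0.5867, -0.2017, 0.0811]
orientation: [-180.0, -0.0, -99.3]
force: [-2.1, 1.2, 5.8]
opening: 0.0154
gripper_force: 30.0
```

The pin is gripped (15.4 mm, 30 N). I lift it straight up, then move past the ear, so the wrist camera sees the ear on its -y side.

Emit:
apply_moves([
  {"travel": [0,0,-15],"roll": 0,"jaw": 8},
  {"travel": [0,0,-40],"roll": 0,"jaw": 8},
  {"travel": [0,0,-45],"roll": 0,"jaw": 8},
  {"travel": [0,0,-45],"roll": 0,"jaw": 8},
  {"travel": [-30,3,-10],"roll": 0,"jaw": 8},
  {"travel": [-40,4,0],"roll": 0,"jaw": 8},
  {"travel": [-40,4,0],"roll": 0,"jaw": 8},
  {"travel": [-40,4,0],"roll": 0,"jaw": 8},
  {"travel": [-40,4,0],"roll": 0,"jaw": 8},
  {"travel": [-40,4,0],"roll": 0,"jaw": 8},
])

```text
clock: 4.65
tool_pos: [0.6007, 0.0306, 0.2353]
orientation: [180.0, 0.0, -99.3]
force: [0.2, 0.1, -0.7]
opening: 0.0158
gripper_force: 30.0
```

Emit:
apply_moves([
  {"travel": [-30,2,0],"roll": 0,"jaw": 8},
  {"travel": [-15,0,0],"roll": 0,"jaw": 8},
  {"travel": [0,0,0],"roll": 0,"jaw": 8},
  {"travel": [0,0,0],"roll": 0,"jaw": 8},
  {"travel": [0,0,0],"roll": 0,"jaw": 8},
])

```text
clock: 5.15
tool_pos: [0.6062, 0.0727, 0.2355]
orientation: [180.0, -0.0, -99.4]
force: [-0.8, -0.1, -1.1]
opening: 0.0151
gripper_force: 30.0
```

```bash
python3 - <<'E'
from h import *
K,E=cam('wrist');im=ctrl.snapshot('wrist')[:,:,::-1];cv2.imwrite('pics/w2.png',im);np.savez('w2.npz',K=K,E=E,T=pose())
o=ctrl.get_obs();print(o['clock'],o['tool_pos'],o['orientation'],o['force'],o['opening'])
E
```

```text
5.2 [0.60620795 0.07262774 0.2354774 ] [ 1.79985244e+02 -1.17219858e-02 -9.93747488e+01] [ 0.83909986  0.63727165 -1.01662169] 0.015457231690389454
```

View pics/w2.png

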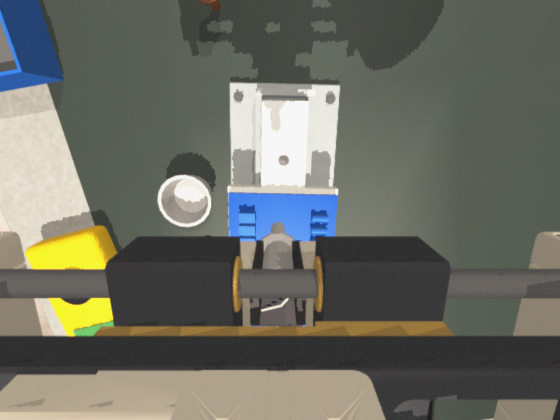

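The wrist view shows the ear hole at about (284,160), the base plate end at row 86 and the held pin's tip near (278,226). I'll enlarge that area.

```bash
python3 - <<'E'
import cv2,numpy as np
im=cv2.imread('pics/w2.png')
cv2.imwrite('pics/c3.png',cv2.resize(im[80:240,220:350],None,fx=3.7,fy=3.7,interpolation=2))
g=cv2.cvtColor(im,6).astype(float)
w=np.clip(215-g[150:170,274:295],0,None);yy,xx=np.mgrid[150:170,274:295];print((w*xx).sum()/w.sum(),(w*yy).sum()/w.sum())
print(g[152:169,276:293].astype(int))
E
```

```text
283.50778301886794 159.3870283018868
[[247 247 247 247 247 247 247 247 247 247 247 247 247 247 247 247 247]
 [247 247 247 247 247 247 247 247 247 247 247 247 247 247 247 247 247]
 [247 247 247 247 247 247 246 246 245 245 247 247 247 247 247 247 247]
 [247 247 247 247 235 210 198 196 196 199 226 244 247 247 247 247 247]
 [247 247 247 233 179 152 148 148 148 149 164 210 245 247 247 247 247]
 [247 247 241 181 145 143 144 145 143 145 146 169 231 247 247 247 247]
 [247 247 234 163 145 144 144 142 143 143 141 152 194 244 247 247 247]
 [247 246 212 177 166 147 148 149 146 142 143 147 175 237 247 247 247]
 [247 245 214 182 173 157 171 173 167 147 145 148 170 235 247 247 247]
 [247 246 222 182 177 173 178 179 174 151 145 147 174 238 247 247 247]
 [247 247 237 186 174 179 182 178 174 171 165 156 194 244 247 247 247]
 [247 247 245 215 176 176 180 178 175 171 169 174 227 247 247 247 247]
 [247 247 247 241 209 183 175 174 172 177 202 230 245 247 247 247 247]
 [247 247 247 247 241 230 222 213 214 223 235 246 247 247 247 247 247]
 [247 247 247 247 247 247 246 245 245 246 247 247 247 247 247 247 247]
 [247 247 247 247 247 247 247 247 247 247 247 247 247 247 247 247 247]
 [247 247 247 247 247 247 247 247 247 247 247 247 247 247 247 247 247]]
```

View pics/c3.png

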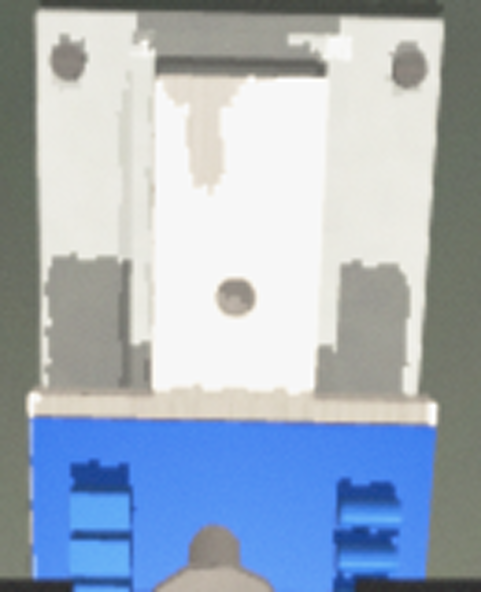

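The crop shows the hole at crop (235,297), ear edges and plate edges with the board lip at row 400, and the pin tip edge at crop (216,524).

```bash
python3 - <<'E'
from h import *
d=np.load('w2.npz');K,E,T=d['K'],d['E'],d['T']
f=lambda x,y:((x+.5)/3.7-.5+220,(y+.5)/3.7-.5+80)
h=back(K,E,(283.3,160.0),.059);print('hole',h)
P=lambda x,y,z:back(K,E,f(x,y),z)
a,b=P(155,75,.059),P(327,77,.059);c,e=P(151,390,.059),P(314,392,.059)
print('ear',a,b,c,e,'w',np.linalg.norm(a-b),np.linalg.norm(c-e))
p,q,r=P(37,12,.012),P(443,17,.012),P(417,395,.012);s=P(38,395,.012);print('base w',np.linalg.norm(p-q),'yaws',*[np.degrees(np.arctan2(v[1],v[0])).round(2) for v in (p-q,b-a,a-b)],*[np.degrees(np.arctan2(-v[0],v[1])).round(2) for v in(c-a,e-b,s-p,r-q)])
print('mid ear',(a+b)/2,(c+e)/2,'base end mid',(p+q)/2)
for off in (0,.004):
  t=T@np.array([off,0,.0731,1]);print('tip pred',t[:3],proj(K,E,t[:3]),'obs',f(216,524))
print('tool delta',T[:3,:3].T@(h-T[:3,3])*1000)
E
```

```text
hole [0.59556774 0.04031251 0.059     ]
ear [ 0.60695442 -0.01886734  0.059     ] [ 0.56366753 -0.01124151  0.059     ] [0.62243266 0.06151107 0.059     ] [0.57841294 0.06933657 0.059     ] w 0.04395348135433675 0.044709890161896665
base w 0.11779885274528175 yaws -10.02 170.01 -9.99 -10.9 -10.37 -11.52 -10.57
mid ear [ 0.58531097 -0.01505443  0.059     ] [0.6004228  0.06542382 0.059     ] base end mid [ 0.58139324 -0.03452465  0.012     ]
tip pred [0.60618694 0.07261605 0.16237741] [278.35322384 225.40796688] obs (278.0135135135135, 221.25675675675674)
tip pred [0.60553538 0.06866948 0.16237823] [278.35914991 219.98158382] obs (278.0135135135135, 221.25675675675674)
tool delta [ 33.58071958   5.1887867  176.4856196 ]
```

The ear width (44 mm) and hole-to-ear-end distance (56.3 mm) match, and the stand yaw is about -10.4°. The tip sits about 0.9 mm towards +y of nominal. I go over the hole and down to about 8 mm above the ear.

Emit:
apply_moves([
  {"travel": [17,2.7,0],"roll": 0,"jaw": 8},
  {"travel": [17.4,2.7,0],"roll": 0,"jaw": 8},
  {"travel": [0,0,20],"roll": -1,"jaw": 8},
  {"travel": [0,0,25],"roll": 0,"jaw": 8},
  {"travel": [0,0,25],"roll": 0,"jaw": 8},
  {"travel": [0,0,15],"roll": 0,"jaw": 8},
  {"travel": [0,0,10],"roll": 0,"jaw": 8},
  {"travel": [0,0,0],"roll": 0,"jaw": 8},
  {"travel": [0,0,0],"roll": 0,"jaw": 8},
  {"travel": [0,0,0],"roll": 0,"jaw": 8},
])

```text
clock: 6.2
tool_pos: [0.5961, 0.0406, 0.1417]
orientation: [-179.9, 0.0, -98.3]
force: [1.2, 0.1, -1.5]
opening: 0.0152
gripper_force: 30.0
```

```bash
python3 - <<'E'
from h import *
K,E=cam('wrist');im=ctrl.snapshot('wrist')[:,:,::-1];T=pose();np.savez('w3.npz',K=K,E=E,T=T);cv2.imwrite('pics/w3.png',im)
o=ctrl.get_obs();print(o['clock'],o['tool_pos'],o['orientation'],o['force'],o['opening'])
t=T@np.array([0,0,.0731,1]);print('tip',t[:3],proj(K,E,t[:3]),'hole',proj(K,E,[.5956,.0403,.059]))
v,u=150,210
cv2.imwrite('pics/c4.png',cv2.resize(im[v:v+110,u:u+140],None,fx=5,fy=5,interpolation=2))
E
```

```text
6.25 [0.59600211 0.04071969 0.14165379] [-1.79908277e+02  4.26990646e-02 -9.82999852e+01] [ 0.1074111  -0.04718273 -1.7391377 ] 0.015435332662440678
tip [0.59612577 0.0407567  0.0685539 ] [278.52649954 225.66354597] hole [279.12317651 220.78656089]
```

View pics/c4.png

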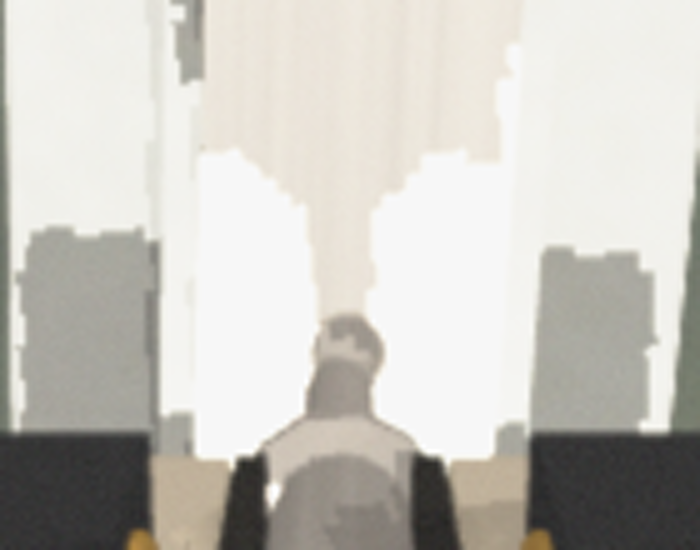

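The crop shows the hole with its left, right and top edges at crop x 315, x 384 and y 312. The shank spans x 307-375, and its tip edge is near y 358. I'll compute the offset.

```bash
python3 - <<'E'
from h import *
d=np.load('w3.npz');K,E,T=d['K'],d['E'],d['T']
f=lambda x,y:((x+.5)/5-.5+210,(y+.5)/5-.5+150)
tool=lambda p:(T[:3,:3].T@(p-T[:3,3])*1000).round(2)
for x,y in[(349.5,312),(315,346),(384,346)]:print('hole pt',tool(back(K,E,f(x,y),.059)))
for x,y in[(342,358),(310,380),(374,380)]:print('tip pt',tool(back(K,E,f(x,y),.0686)))
d=np.load('w2.npz');print('w2 hole in now-tool',tool(np.array([.59557,.04031,.059])))
E
```

```text
hole pt [ 7.24  0.73 82.65]
hole pt [ 2.06 -4.3  82.66]
hole pt [ 2.06  5.79 82.64]
tip pt [ 3.31 -0.37 73.05]
tip pt [ 6.000e-02 -4.870e+00  7.306e+01]
tip pt [6.000e-02 4.130e+00 7.305e+01]
w2 hole in now-tool [ 0.53  0.5  82.65]
```

Emit:
apply_moves([
  {"travel": [2.1,1.0,0],"roll": 2,"jaw": 8},
  {"travel": [0,0,3],"roll": 0,"jaw": 8},
  {"travel": [0,0,3],"roll": 0,"jaw": 8},
  {"travel": [0,0,2],"roll": 0,"jaw": 8},
  {"travel": [0,0,1],"roll": 0,"jaw": 8},
  {"travel": [0,0,1],"roll": 0,"jaw": 8},
  {"travel": [0,0,1],"roll": 0,"jaw": 8},
  {"travel": [0,0,0],"roll": 0,"jaw": 8},
  {"travel": [0,0,0],"roll": 0,"jaw": 8},
])

```text
clock: 7.15
tool_pos: [0.5942, 0.0388, 0.1295]
orientation: [180.0, -0.0, -100.3]
force: [-0.3, 0.3, -1.2]
opening: 0.0155
gripper_force: 30.0
```

Emit:
apply_moves([
  {"travel": [0,0,1],"roll": 0,"jaw": 8},
  {"travel": [0,0,1],"roll": 0,"jaw": 8},
  {"travel": [0,0,1],"roll": 0,"jaw": 8},
  {"travel": [0,0,1],"roll": 0,"jaw": 8},
  {"travel": [0,0,1],"roll": 0,"jaw": 8},
  {"travel": [0,0,0],"roll": 0,"jaw": 8},
  {"travel": [0,0,0],"roll": 0,"jaw": 8},
])

```text
clock: 7.85
tool_pos: [0.5941, 0.0388, 0.1245]
orientation: [180.0, -0.0, -100.3]
force: [0.2, 0.6, -0.6]
opening: 0.0151
gripper_force: 30.0
```

Emit:
apply_moves([
  {"travel": [0,0,1],"roll": 0,"jaw": 8},
  {"travel": [0,0,1],"roll": 0,"jaw": 8},
  {"travel": [0,0,1],"roll": 0,"jaw": 8},
  {"travel": [0,0,1],"roll": 0,"jaw": 8},
  {"travel": [0,0,1],"roll": 0,"jaw": 8},
  {"travel": [0,0,0.5],"roll": 0,"jaw": 8},
  {"travel": [0,0,0],"roll": 0,"jaw": 8},
  {"travel": [0,0,0],"roll": 0,"jaw": 8},
])

```text
clock: 8.65
tool_pos: [0.5941, 0.0388, 0.119]
orientation: [180.0, -0.0, -100.3]
force: [-0.0, 0.4, -0.5]
opening: 0.0156
gripper_force: 30.0
```

Emit:
apply_moves([
  {"travel": [0,0,0.5],"roll": 0,"jaw": 8},
  {"travel": [0,0,0.3],"roll": 0,"jaw": 8},
  {"travel": [0,0,0.3],"roll": 0,"jaw": 8},
  {"travel": [0,0,0],"roll": 0,"jaw": 8},
  {"travel": [0,0,0],"roll": 0,"jaw": 8},
])

```text
clock: 9.15
tool_pos: [0.5942, 0.0388, 0.1181]
orientation: [-180.0, 0.0, -100.3]
force: [-0.6, 0.8, 1.2]
opening: 0.0151
gripper_force: 30.0
```

Emit:
apply_moves([
  {"travel": [0,0,0.3],"roll": 0,"jaw": 8},
  {"travel": [0,0,0],"roll": 0,"jaw": 8},
  {"travel": [0,0,0],"roll": 0,"jaw": 8},
])

```text
clock: 9.45
tool_pos: [0.5943, 0.0388, 0.1181]
orientation: [-180.0, 0.0, -100.3]
force: [-1.2, 0.7, 5.5]
opening: 0.0152
gripper_force: 30.0
```

Contact with the lug is at TCP z 0.118, as predicted, with a gentle press of about 6 N. The hole is at least 8 mm away, so I draw 6 mm first.

Emit:
apply_moves([
  {"travel": [-0.6,0,0],"roll": 0,"jaw": 8},
  {"travel": [-0.6,0,0],"roll": 0,"jaw": 8},
  {"travel": [-0.6,0,0],"roll": 0,"jaw": 8},
  {"travel": [-0.6,0,0],"roll": 0,"jaw": 8},
  {"travel": [-0.6,0,0],"roll": 0,"jaw": 8},
  {"travel": [-0.6,0,0],"roll": 0,"jaw": 8},
  {"travel": [-0.6,0,0],"roll": 0,"jaw": 8},
  {"travel": [-0.6,0,0],"roll": 0,"jaw": 8},
  {"travel": [-0.6,0,0],"roll": 0,"jaw": 8},
  {"travel": [-0.6,0,0],"roll": 0,"jaw": 8},
])

```text
clock: 10.45
tool_pos: [0.595, 0.0432, 0.118]
orientation: [180.0, -0.1, -100.3]
force: [-1.1, -7.0, 6.5]
opening: 0.0153
gripper_force: 30.0
```

Emit:
apply_moves([
  {"travel": [-0.6,0,0],"roll": 0,"jaw": 8},
  {"travel": [-0.6,0,0],"roll": 0,"jaw": 8},
  {"travel": [-0.6,0,0],"roll": 0,"jaw": 8},
  {"travel": [-0.6,0,0],"roll": 0,"jaw": 8},
  {"travel": [-0.6,0,0],"roll": 0,"jaw": 8},
])

```text
clock: 10.95
tool_pos: [0.5955, 0.0461, 0.118]
orientation: [180.0, -0.1, -100.3]
force: [-1.2, -5.8, 6.2]
opening: 0.0154
gripper_force: 30.0
```

Emit:
apply_moves([
  {"travel": [-0.6,0,0],"roll": 0,"jaw": 8},
  {"travel": [-0.6,0,0],"roll": 0,"jaw": 8},
  {"travel": [-0.6,0,0],"roll": 0,"jaw": 8},
  {"travel": [-0.6,0,0],"roll": 0,"jaw": 8},
  {"travel": [-0.6,0,0],"roll": 0,"jaw": 8},
])

```text
clock: 11.45
tool_pos: [0.5961, 0.0491, 0.118]
orientation: [180.0, -0.1, -100.3]
force: [-0.5, -6.5, 6.3]
opening: 0.0151
gripper_force: 30.0
```

Emit:
apply_moves([
  {"travel": [-0.6,0,0],"roll": 0,"jaw": 8},
  {"travel": [-0.6,0,0],"roll": 0,"jaw": 8},
  {"travel": [-0.6,0,0],"roll": 0,"jaw": 8},
  {"travel": [-0.6,0,0],"roll": 0,"jaw": 8},
  {"travel": [-0.6,0,0],"roll": 0,"jaw": 8},
])

```text
clock: 11.95
tool_pos: [0.5967, 0.0523, 0.1179]
orientation: [180.0, -0.1, -100.3]
force: [-0.2, -4.9, 4.0]
opening: 0.0154
gripper_force: 30.0
```

Emit:
apply_moves([
  {"travel": [-0.5,0,0],"roll": 0,"jaw": 8},
  {"travel": [-0.5,0,0],"roll": 0,"jaw": 8},
  {"travel": [-0.5,0,0],"roll": 0,"jaw": 8},
  {"travel": [0,0,0],"roll": 0,"jaw": 8},
])

```text
clock: 12.35
tool_pos: [0.5971, 0.0545, 0.1177]
orientation: [180.0, -0.0, -100.3]
force: [-0.3, -4.2, 3.6]
opening: 0.0148
gripper_force: 30.0
```

Emit:
apply_moves([
  {"travel": [-0.5,0,0],"roll": 0,"jaw": 8},
  {"travel": [-0.5,0,0],"roll": 0,"jaw": 8},
  {"travel": [-0.5,0,0],"roll": 0,"jaw": 8},
  {"travel": [-0.5,0,0],"roll": 0,"jaw": 8},
  {"travel": [-0.5,0,0],"roll": 0,"jaw": 8},
])

```text
clock: 12.85
tool_pos: [0.5975, 0.0575, 0.1175]
orientation: [180.0, -0.0, -100.3]
force: [1.7, -4.4, 0.4]
opening: 0.0155
gripper_force: 30.0
```

The vertical force has fallen to nothing, so the tip may be over the hole. I press a little to feel for it.

Emit:
apply_moves([
  {"travel": [0,0,0.5],"roll": 0,"jaw": 8},
  {"travel": [0,0,0.3],"roll": 0,"jaw": 8},
  {"travel": [0,0,0],"roll": 0,"jaw": 8},
  {"travel": [0,0,0],"roll": 0,"jaw": 8},
])

```text
clock: 13.25
tool_pos: [0.5976, 0.0574, 0.1169]
orientation: [-180.0, -0.0, -100.3]
force: [1.5, -3.6, 1.6]
opening: 0.0154
gripper_force: 30.0
```

Emit:
apply_moves([
  {"travel": [0,0,0.4],"roll": 0,"jaw": 8},
  {"travel": [0,0,0.4],"roll": 0,"jaw": 8},
  {"travel": [0,0,0],"roll": 0,"jaw": 8},
  {"travel": [0,0,0],"roll": 0,"jaw": 8},
])

```text
clock: 13.65
tool_pos: [0.5976, 0.0574, 0.1161]
orientation: [-180.0, -0.0, -100.3]
force: [1.8, -3.9, 1.0]
opening: 0.0155
gripper_force: 30.0
```

The tip is now 2 mm below the lug's top with hardly any force, so it has found the hole. I continue gently.

Emit:
apply_moves([
  {"travel": [0,0,0.5],"roll": 0,"jaw": 8},
  {"travel": [0,0,0.5],"roll": 0,"jaw": 8},
  {"travel": [0,0,0.5],"roll": 0,"jaw": 8},
  {"travel": [0,0,0],"roll": 0,"jaw": 8},
  {"travel": [0,0,0],"roll": 0,"jaw": 8},
])

```text
clock: 14.15
tool_pos: [0.5976, 0.0574, 0.1145]
orientation: [180.0, -0.0, -100.3]
force: [1.3, -5.5, 1.6]
opening: 0.0151
gripper_force: 30.0
```

Emit:
apply_moves([
  {"travel": [0.3,0,0.5],"roll": 0,"jaw": 8},
  {"travel": [0.2,0,0.5],"roll": 0,"jaw": 8},
  {"travel": [0,0,0.5],"roll": 0,"jaw": 8},
  {"travel": [0,0,0.5],"roll": 0,"jaw": 8},
  {"travel": [0,0,0],"roll": 0,"jaw": 8},
  {"travel": [0,0,0],"roll": 0,"jaw": 8},
])

```text
clock: 14.75
tool_pos: [0.5975, 0.057, 0.1124]
orientation: [180.0, 0.0, -100.3]
force: [1.9, -2.7, 0.7]
opening: 0.0155
gripper_force: 30.0
```

Emit:
apply_moves([
  {"travel": [0.2,-0.2,0.7],"roll": 0,"jaw": 8},
  {"travel": [0,0,0.8],"roll": 0,"jaw": 8},
  {"travel": [0,0,0.8],"roll": 0,"jaw": 8},
  {"travel": [0,0,0.8],"roll": 0,"jaw": 8},
  {"travel": [0,0,0.8],"roll": 0,"jaw": 8},
  {"travel": [0,0,0],"roll": 0,"jaw": 8},
])

```text
clock: 15.35
tool_pos: [0.5975, 0.0568, 0.1084]
orientation: [180.0, -0.0, -100.3]
force: [0.8, -3.0, -0.5]
opening: 0.015
gripper_force: 30.0
```

Emit:
apply_moves([
  {"travel": [0.2,0,0.8],"roll": 0,"jaw": 8},
  {"travel": [0,0,0.8],"roll": 0,"jaw": 8},
  {"travel": [0,0,0.8],"roll": 0,"jaw": 8},
  {"travel": [0,0,0.8],"roll": 0,"jaw": 8},
  {"travel": [0,0,0.8],"roll": 0,"jaw": 8},
  {"travel": [0,0,0.8],"roll": 0,"jaw": 8},
  {"travel": [0,0,0.8],"roll": 0,"jaw": 8},
  {"travel": [0,0,0],"roll": 0,"jaw": 8},
])

```text
clock: 16.15
tool_pos: [0.5976, 0.0565, 0.1029]
orientation: [180.0, -0.0, -100.3]
force: [1.3, -1.9, -0.3]
opening: 0.0154
gripper_force: 30.0
```

Emit:
apply_moves([
  {"travel": [0.1,-0.1,1],"roll": 0,"jaw": 8},
  {"travel": [0,0,1],"roll": 0,"jaw": 8},
  {"travel": [0,0,1],"roll": 0,"jaw": 8},
  {"travel": [0,0,1],"roll": 0,"jaw": 8},
  {"travel": [0,0,1],"roll": 0,"jaw": 8},
  {"travel": [0,0,1],"roll": 0,"jaw": 8},
  {"travel": [0,0,1],"roll": 0,"jaw": 8},
  {"travel": [0,0,0],"roll": 0,"jaw": 8},
])

```text
clock: 16.95
tool_pos: [0.5976, 0.0564, 0.0959]
orientation: [180.0, -0.0, -100.3]
force: [0.4, -2.7, 0.1]
opening: 0.0154
gripper_force: 30.0
```

Emit:
apply_moves([
  {"travel": [0.1,0,1],"roll": 0,"jaw": 8},
  {"travel": [0,0,1],"roll": 0,"jaw": 8},
  {"travel": [0,0,1],"roll": 0,"jaw": 8},
  {"travel": [0,0,1],"roll": 0,"jaw": 8},
  {"travel": [0,0,0.7],"roll": 0,"jaw": 8},
  {"travel": [0,0,0.5],"roll": 0,"jaw": 8},
  {"travel": [0,0,0],"roll": 0,"jaw": 8},
])

```text
clock: 17.65
tool_pos: [0.5976, 0.0563, 0.0908]
orientation: [180.0, -0.0, -100.3]
force: [1.2, -2.8, -0.6]
opening: 0.0151
gripper_force: 30.0
```

Emit:
apply_moves([
  {"travel": [0,0,0.4],"roll": 0,"jaw": 8},
  {"travel": [0,0,0.4],"roll": 0,"jaw": 8},
  {"travel": [0,0,0.3],"roll": 0,"jaw": 8},
  {"travel": [0,0,0],"roll": 0,"jaw": 8},
  {"travel": [0,0,0],"roll": 0,"jaw": 8},
])

```text
clock: 18.15
tool_pos: [0.5977, 0.0562, 0.0903]
orientation: [-180.0, -0.0, -100.3]
force: [-0.6, -4.4, 5.3]
opening: 0.0153
gripper_force: 30.0
```

The collar is seated (TCP 0.0903, expected 0.0901, with about 6 N of resistance). I release and retreat.

Emit:
apply_moves([
  {"travel": [0,0,-0.3],"roll": 0,"jaw": 34},
  {"travel": [0,0,0],"roll": 0,"jaw": 34},
  {"travel": [0,0,0],"roll": 0,"jaw": 34},
  {"travel": [0,0,0],"roll": 0,"jaw": 34},
  {"travel": [0,0,-10],"roll": 0,"jaw": 34},
  {"travel": [0,0,-30],"roll": 0,"jaw": 34},
  {"travel": [0,0,-40],"roll": 0,"jaw": 34},
  {"travel": [0,0,-40],"roll": 0,"jaw": 34},
  {"travel": [0,0,0],"roll": 0,"jaw": 34},
  {"travel": [0,0,0],"roll": 0,"jaw": 34},
])

```text
clock: 19.15
tool_pos: [0.5982, 0.0567, 0.212]
orientation: [-179.8, 0.1, -100.3]
force: [-0.8, -0.2, -0.5]
opening: 0.0342
gripper_force: 0.0
```

```bash
python3 - <<'E'
from h import *
K,E=cam('wrist');im=ctrl.snapshot('wrist')[:,:,::-1]
o=ctrl.get_obs();print(o['clock'],o['tool_pos'],o['force'],o['opening'])
for z in(.097,.063):print(proj(K,E,[.5977,.0555,z]))
a=cv2.resize(im[130:270,210:350],None,fx=4,fy=4,interpolation=2)
cv2.imwrite('pics/c5.png',a)
E
```

```text
19.2 [0.59742614 0.05642112 0.21054649] [-0.02860482 -0.5067969  -1.1282537 ] 0.034164474655336216
[278.89849929 207.67756277]
[278.83043337 197.960837  ]
```

View pics/c5.png

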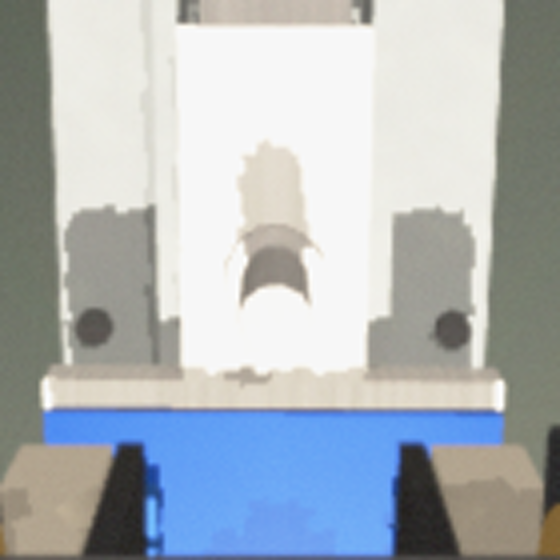

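The crop shows the pin upright in the ear, with the knob at crop (275,315) where predicted and the collar on the ear at about (275,265). The gripper is clear, so I hand in.

```bash
python3 -c "
from plant import ctrl
print(ctrl.close_job())"
```

```text
the job is handed in; nothing more can be done
None
```

The pivot pin is through the ear and lug, upright with its collar down on the ear, and the job was handed in at about 19 s; the measured wrist force stayed under 10 N, the plug and other items were never approached, and the hand-in returned no verdict.

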